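# Re-aim a clamped magnifier arm

## Robot

A 6-joint arm with a two-finger parallel gripper is mounted at the origin on a cart in front of the work surface, level with it; the furniture and walls round the work are solid. World frame = base frame: x ahead of the robot, y to its left, z up, the work surface at z = 0. Lengths are in m, angles in rad, forces in N, time in s.
With the tool pointing down it reaches from about 0.3 to 0.95 m from the base axis. Payload 3.1 kg.
Tool frame: the origin (TCP) lies between the finger pads; the fingertips stand 17 mm ahead of it and the grasp point (between the pads) lies 2 mm behind it; z points along the fingers, y is the line along which they close (so a half turn about z gives the same grasp; the last joint's range is limited). The gripper opens to 85 mm and grips with 20 to 120 N. Pads are 22 mm wide; open, the fingers measure 114 mm over their backs; the gripper's body (76 mm by 85 mm) begins 54 mm behind the grasp point. The pads swing forward as they close: fully open they stand 13 mm farther back than shut.
Start: joints at [1.15, 0.308, 1.634, -0, 1.2, -0.07], TCP at [0.215, 0.587, 0.248] pointing down, gripper open.
Joint ranges: [-3.06, 3.06], [-0.79, 1.96], [0.05, 2.63], [-1.19, 4.34], [0.05, 2.64], [-2.94, 2.94]. Speed limits (rad/s): [2.79, 2.79, 3.14, 3.14, 3.14, 3.14].

## Interface

Orientations are given as a rotation vector (axis times angle).
In Python, from rig import robot gives the robot as it stands.
- The arm moves only by the tool drive_tool, never from a script. Its argument "increments" is a list of rows, each a list of 5 numbers: the finger opening in mm, from 0 to 85.4, then the shift along the tool's x, y, z in units of 0.03 m (1.0 is 0.03 m), then the turn about the tool's z in units of 0.12 rad (1.0 is 0.12 rad). A call has 1 to 12 rows; each row shifts and turns the commanded pose from where the row before left it, along the tool's axes as they then stand; what a row does not reach is not made up. A row lasts 1/8 s, in which the tool goes at most 62.5 mm and 10.7 degrees, less where a joint would pass 70% of its speed; a pose out of reach is approached as far as the arm can. A call with a number of a shift or a turn outside -1 to 1 is refused whole. A call with a gripper value outside its range is refused whole. The fingers move at their own pace and stop on an object; "squeeze" is the grip in N (left out, the last holds). Time passes only in rows, so rows that do not move let the fingers close. It gives the time, the measured TCP pose, the force, the opening and the grip force at its end, in the units of the state.
- robot.state(): the state, without advancing time (a new reading comes with each control period).
- robot.grab_frame(name): name is "scene" or "top" or "wrist"; returns (picture, depth): 480x640x3 uint8, red, green, blue; 480x640 float32, m along the optical axis (not along the pixel's ray), 0 where there is no reading.
- robot.get_calibration(name): a dict with "fx", "fy", "cx", "cy" (pixels), "R" (3x3) and "t" (3): a world point X has camera coordinates R X + t. Camera axes: x right, y down, z forward; pixel columns grow to the right and rows downward; lengths in m; the calibration is good to about 2 mm. A picture is of the moment at which its call begins: read the wrist's pose just before it. get_calibration takes no time and is no camera call; for the wrist camera it gives the pose at the moment of the call.
- robot.close_job(): hands the job in; it is judged then, once.
The state is a dict: "t": time; "q": joint angles; "qd": joint speeds; "effort": joint torques, N m; "ee_pos": TCP position; "orientation": TCP orientation; "ft_force": force on the tool from outside, world axes, zero at the start; "torque": the same for the moment, N m; "opening": finger opening in m; "grip_force": force on a finger pad.
Only numpy, scipy, OpenCV 4.12 (cv2) and the standard library are available. Lean on these libraries where they do the work, as an engineer would, in place of code of your own. Each camera call takes 0.05 s, during which the arm holds its last target. There are 200 camera calls.

## Task

Bring the magnifier over the petri dish and lock it there: slacken the T-handle clamp on top of the stand just enough to free the swing arm (less than half a turn), swing the arm round until the lens is centred above the dish, and tighten the clamp firmly again, about as tight as you found it. The bottle that stands in the arm's way must first be lifted aside and stood upright on the bench clear of the arm, for the arm must not strike a bottle; the arm stays on its stand and is not forced round while clamped. Leave the dish, the timer, the jar, the can and the bottle that is not in the way where they are.

Things in the scene. Friction and masses are not known exactly. Their poses are not given: they have to be found in the camera images.
- lens_stand: Fixed stand: round foot of radius 46, 12 mm thick, pillar, seat flange of radius 33 mm topped at 64 mm, stud of radius 10.5 mm to 114 mm. Origin: on the bench on its vertical axis; z up. As found the arm points about along its +x (away from the robot); dish and timer lie about 140 mm off to either side (+y, -y; which varies), a bottle 112 mm off between the arm and each.
- swing_arm: Loose arm, 0.6 kg, mostly hub: steel ring of radius 32, bore radius 12, 24 mm high, on the flange round the stud; rod 12 mm thick along +x to 108 mm; lens frame of radius 34 mm, 12 mm high, centred at 140 mm. Origin: hub axis, underside, 64 mm above the bench. Rod axis 12 mm above it, lens frame 6 to 18 mm. Freed it turns easily all the way round; clamped it takes about 3 N m.
- lens_centre (a point): Centre of the lens: on the arm's x axis, 140 mm from the hub's axis, 76 mm above the bench.
- clamp_washer: Steel thrust washer of radius 21 mm, 6 mm thick, on the stud between hub and T-handle; it slides up and down but does not turn, so tightening does not drag the arm round. Origin: centre of its underside, 88 mm above the bench when it touches the hub.
- clamp_handle (a joint): Turn of the T-handle about the stand's axis, rad; grows anticlockwise seen from above, which slackens (it rises 1.27 mm per rad). 0: washer just touches the hub; below 0 it presses with about 170 N per rad; above 0 the arm is free. Found tight, at -0.65 to -0.45; stops at -0.9. Stays where left; takes about 0.3 N m to turn.
- handle_grip (a point): Centre of the T-handle's bar, on the stand's axis, 113 mm above the bench. The bar is 70 mm long along this point's x, 12 mm wide along its y and 22 mm high (from 102 to 124 mm above the bench), and turns with the handle. Below it is a round boss of radius 15 mm.
- dish: Closed petri dish, 62 mm across, 15 mm high, lying on the bench; it is the dish the lens must stand over. Origin: centre of its underside.
- timer: White digital timer lying face up, 66 x 66 x 20 mm. Origin: centre of its underside.
- bottle_a: Amber reagent bottle with a black cap, closed, 58 mm across, 120 mm high, about 0.23 kg; the round body can be gripped from above up to 110 mm above its foot. Origin: centre of its foot; z up.
- bottle_b: The other amber reagent bottle, of the same kind and size as bottle_a; which of the two stands on which side varies. Origin: centre of its foot; z up.
- jar: Staining jar with a black lid, 53 mm across, 98 mm high, a bystander to the left. Between it and the can the strip of bench in front of the equipment (x 0.40 to 0.52 m) holds only the listed things. Origin: centre of its foot.
- can: Black objective can, 36 mm across, 54 mm high, a bystander to the right. Origin: centre of its foot.

How it is judged:
By the outcome, as a careful person would: the job done as asked, in the order asked, and still so for the second after the job is handed in, with the robot touching nothing.
It also fails if it takes over 72 s, if anything falls off the work surface, if the arm or the gripper's body presses on something with over 40 N, if the wrist force passes 120 N, or if a joint passes its speed limit or range.

## Working session

There is one attempt and no reset: what is moved stays moved. The work goes in short steps, Python scripts to look and compute and a tool call to move; the robot and the scene stay as the last step left them, time stands still between calls to the robot, and variables do not carry over. Pictures are saved under pics/ and viewed, at most 10 in all, crops included, and the job is handed in when it is done.

Besides the shell and the picture viewer there is one more tool, called after "Emit:" by a JSON object that holds its "method" and its "body". drive_tool: Moves the arm, as the interface text tells. Its arguments: {"type":"object","properties":{"increments":{"type":"array"},"squeeze":{"type":"number"}},"required":["increments"]}

```bash
ls; mkdir -p pics
python3 - <<'E'
from rig import robot
import cv2,numpy as np
s=robot.state();print({k:np.round(v,3).tolist() for k,v in s.items()})
for n in("scene","top"):
    p,d=robot.grab_frame(n);c=robot.get_calibration(n);np.savez(f"pics/{n}.npz",p=p,d=d,**c)
    cv2.imwrite(f"pics/{n}0.png",p[:,:,::-1]);print(n,{k:np.round(v,3).tolist() for k,v in c.items()})
E
```

```text
pics
{'t': 0.0, 'q': [1.15, 0.309, 1.635, 0.0, 1.2, -0.07], 'qd': [-0.0, 0.002, -0.0, -0.001, -0.001, -0.001], 'effort': [0.001, -41.525, -27.666, -0.0, 0.01, -0.0], 'ee_pos': [0.214, 0.586, 0.247], 'orientation': [-0.548, -3.093, 0.004], 'ft_force': [-0.708, -0.127, 0.405], 'torque': [0.013, 0.011, 0.013], 'grip_force': 0.0, 'opening': 0.085}
scene {'fx': 483.689, 'fy': 483.689, 'cx': 313.93, 'cy': 245.439, 'R': [[0.781, -0.624, -0.017], [-0.381, -0.454, -0.805], [0.495, 0.635, -0.593]], 't': [-0.369, 0.307, 1.087]}
top {'fx': 450.643, 'fy': 450.643, 'cx': 316.586, 'cy': 239.852, 'R': [[0.017, -1.0, 0.017], [-0.993, -0.019, -0.115], [0.115, -0.015, -0.993]], 't': [0.033, 0.527, 1.008]}
```

View pics/top0.png

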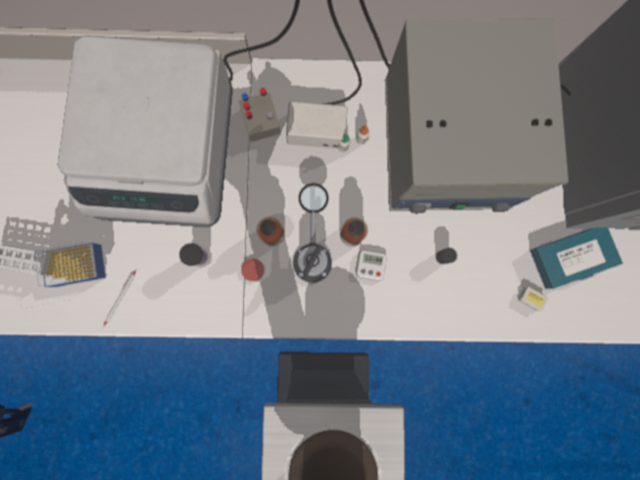

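View pics/scene0.png

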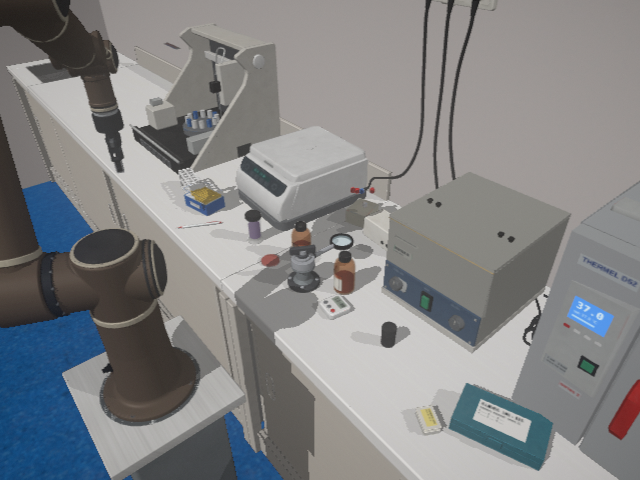

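The top view shows the stand at (312,262), lens (313,198), red dish (252,270) on the left and the timer (371,264) on the right. The bottles are at (271,231) and (353,231), the jar at (193,254) and the can at (447,256). The left bottle is therefore the one in the way.

```bash
cat > h.py <<'E'
import numpy as np,cv2
def ray(c,u,v,z):
    d=c["R"].T@np.array([(u-c["cx"])/c["fx"],(v-c["cy"])/c["fy"],1.]);o=-c["R"].T@c["t"]
    return o+d*(z-o[2])/d[2]
def cloud(c,d):
    v,u=np.mgrid[:480,:640]
    X=np.stack([(u-c["cx"])/c["fx"]*d,(v-c["cy"])/c["fy"]*d,d],-1)
    W=(X-c["t"])@c["R"]; W[d==0]=np.nan
    return W
def circ(P):
    A=np.c_[2*P[:,:2],np.ones(len(P))];s=np.linalg.lstsq(A,(P[:,:2]**2).sum(1),rcond=None)[0]
    return s[:2],np.sqrt(s[2]+s[:2]@s[:2])
E
python3 - <<'E'
from h import *
D=np.load("pics/top.npz");p=D["p"];W=cloud(D,D["d"])
print("bench z",np.nanmedian(W[300:325,380:480,2]))
for n,(u,v),h in[("stand",(312,262),.113),("dish",(252,270),.015),("timer",(371,264),.02),("lens",(313,198),.082),("jar",(193,254),.098),("can",(447,256),.054)]:
    w=W[v-26:v+26,u-26:u+26].reshape(-1,3);w=w[np.abs(w[:,2]-h)<.006]
    print(n,len(w),np.round(np.median(w,0),3),"mid",np.round((w.min(0)+w.max(0))/2,3),"ext",np.round(np.ptp(w,axis=0),3),ray(D,u,v,h).round(3))
for u,v in[(271,231),(353,231)]:
    w=W[v-26:v+26,u-20:u+20].reshape(-1,3);w=w[w[:,2]>.112];print("cap",len(w),w.mean(0).round(4),np.ptp(w,axis=0).round(3))
w=W[232:292,282:342].reshape(-1,3);w=w[(w[:,2]>.117)&(w[:,2]<.13)]
q=w[:,:2]-w[:,:2].mean(0);e=np.linalg.svd(q)[2] if len(q)<2000 else 0
print("bar",len(w),w.mean(0).round(4),np.ptp(w,axis=0),np.degrees(np.arctan2(e[0][1],e[0][0])))
print("edge x at y0",ray(D,312,338,0),ray(D,200,338,0))
cv2.imwrite("pics/crop.png",cv2.resize(p[160:310,170:370,::-1],(800,600),interpolation=cv2.INTER_CUBIC))
E
```

```text
bench z 0.0011256989129361605
stand 28 [0.475 0.048 0.114] mid [0.471 0.05  0.112] ext [0.053 0.033 0.01 ] [0.47  0.052 0.113]
dish 57 [0.462 0.184 0.01 ] mid [0.475 0.176 0.015] ext [0.085 0.082 0.011] [0.455 0.19  0.015]
timer 747 [ 0.473 -0.085  0.019] mid [ 0.48  -0.072  0.02 ] ext [0.082 0.096 0.011] [ 0.474 -0.085  0.02 ]
lens 753 [0.614 0.053 0.08 ] mid [0.603 0.053 0.082] ext [0.092 0.067 0.011] [0.613 0.053 0.082]
jar 414 [0.485 0.313 0.098] mid [0.485 0.313 0.097] ext [0.049 0.047 0.011] [0.483 0.307 0.098]
can 206 [ 0.495 -0.254  0.055] mid [ 0.496 -0.255  0.054] ext [0.034 0.035 0.011] [ 0.493 -0.252  0.054]
cap 194 [0.5421 0.1475 0.1201] [0.032 0.032 0.013]
cap 187 [ 0.545  -0.0393  0.1205] [0.03  0.032 0.01 ]
bar 188 [0.4752 0.0524 0.1239] [0.06305383 0.03867854 0.01078246] 152.221206573225
edge x at y0 [0.30138876 0.04868572 0.        ] [0.29752994 0.30646793 0.        ]
```

View pics/crop.png

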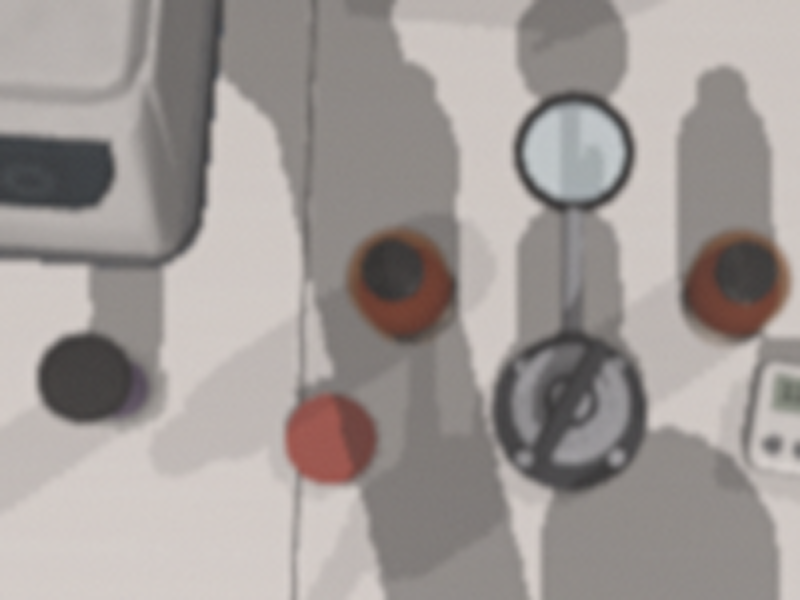

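The crop confirms the layout: the clear red dish is at left, the bar points about -28°, and the bottle in the way is the left one. The strip between the timer and the can is free at about (0.46, -0.18), so I'll put the bottle there.

```bash
cat >> h.py <<'E'
def go(x,y,z,az=None):
    """print needed move: turn units, then shift units in the tool frame after the turn"""
    from rig import robot
    from scipy.spatial.transform import Rotation as Ro
    s=robot.state();R=Ro.from_rotvec(s["orientation"]).as_matrix();p=np.array(s["ee_pos"])
    a=np.degrees(np.arctan2(R[1,1],R[0,1]));az=a if az is None else az
    t=np.radians(a-az);R2=R@Ro.from_rotvec([0,0,t]).as_matrix()
    print("pos",p.round(4),"az",a.round(2),"tilt",R[2,:2].round(3),"turn",round(t/.12,2),"shift",(R2.T@(np.array([x,y,z])-p)/.03).round(2),"t",round(s["t"],2),"F",np.round(s["ft_force"],1),"q",np.round(s["q"],2))
E
python3 - <<'E'
from h import *
for n in("top","scene"):
    D=np.load(f"pics/{n}.npz");h=cv2.cvtColor(D["p"],cv2.COLOR_RGB2HSV)
    m=cv2.inRange(h,(0,110,60),(6,255,255))|cv2.inRange(h,(172,110,60),(180,255,255))
    for c in cv2.findContours(m,0,2)[0]:
        if cv2.contourArea(c)>60:
            g=np.array([ray(D,*q[0],.008) for q in c]);print(n,cv2.contourArea(c),c.mean((0,1)),"mid",((g.min(0)+g.max(0))/2).round(4),np.ptp(g,axis=0).round(3),circ(g))
go(.543,.147,.247,0)
E
```

```text
top 226.5 [249.28571429 269.82142857] mid [0.4579 0.1957 0.008 ] [0.047 0.038 0.   ] (array([0.45662148, 0.19517422]), np.float64(0.020269944182200093))
top 90.5 [350.31818182 235.        ] mid [ 0.5468 -0.0401  0.008 ] [0.043 0.04  0.   ] (array([ 0.54862585, -0.04027117]), np.float64(0.018848572557423227))
top 124.0 [272.5  234.58] mid [0.5434 0.1507 0.008 ] [0.043 0.05  0.   ] (array([0.54506637, 0.14915054]), np.float64(0.02053962319115305))
scene 857.5 [623.50793651 413.25396825] mid [ 0.7472 -0.7057  0.008 ] [0.175 0.043 0.   ] (array([ 0.73577414, -0.69602659]), np.float64(0.051750979693969634))
pos [0.2145 0.5863 0.2472] az 69.9 tilt [ 0.    -0.002] turn 10.17 shift [-14.64  10.95   0.02] t 0.1 F [-0.3 -0.2  0.3] q [ 1.15  0.31  1.64 -0.    1.2  -0.07]
```

Emit:
{"method": "drive_tool", "body": {"increments": [[85, 0, 0, 0, 0.93], [85, 0, 0, 0, 0.93], [85, 0, 0, 0, 0.93], [85, 0, 0, 0, 0.93], [85, 0, 0, 0, 0.93], [85, 0, 0, 0, 0.93], [85, 0, 0, 0, 0.93], [85, 0, 0, 0, 0.93], [85, 0, 0, 0, 0.93], [85, 0, 0, 0, 0.93], [85, 0, 0, 0, 0.87]]}}

```text
t: 1.48
ee_pos: [0.2146, 0.5865, 0.2475]
orientation: [2.225, 2.217, -0.002]
ft_force: [-0.7, -0.2, 0.3]
opening: 0.0852
grip_force: 0.0
```

Emit:
{"method": "drive_tool", "body": {"increments": [[85, -1, 0.75, 0, 0], [85, -1, 0.75, 0, 0], [85, -1, 0.75, 0, 0], [85, -1, 0.75, 0, 0], [85, -1, 0.75, 0, 0], [85, -1, 0.75, 0, 0], [85, -1, 0.75, 0, 0], [85, -1, 0.75, 0, 0], [85, -1, 0.75, 0, 0], [85, -1, 0.75, 0, 0], [85, -1, 0.75, 0, 0], [85, -1, 0.75, 0, 0]]}}

```text
t: 2.98
ee_pos: [0.4849, 0.2256, 0.2478]
orientation: [-2.222, -2.221, 0.001]
ft_force: [0.4, -0.2, 0.6]
opening: 0.0853
grip_force: 0.0
```

Run:
```python
from h import *;from rig import robot
go(.543,.147,.25,0)
c=robot.get_calibration("wrist");p,d=robot.grab_frame("wrist");np.savez("pics/w1.npz",p=p,d=d,**c);cv2.imwrite("pics/w1.png",p[:,:,::-1])
print(-c["R"].T@c["t"],c["R"][2])
```

```text
pos [0.4849 0.2256 0.2478] az -0.02 tilt [-0.    -0.001] turn -0.0 shift [-2.62  1.94 -0.07] t 2.98 F [ 0.4 -0.2  0.6] q [0.35 0.14 1.85 0.   1.16 0.35]
[0.48559331 0.30924772 0.37449421] [-1.83658017e-04 -3.21887672e-01 -9.46777848e-01]
```

View pics/w1.png

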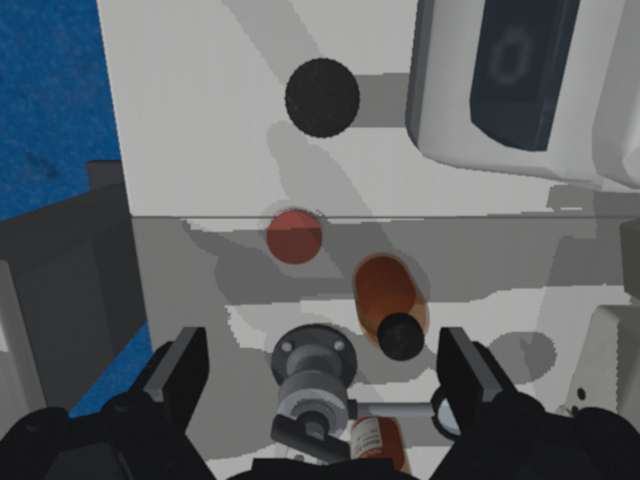

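The wrist view shows the dish at (294,237), the target bottle's cap at (401,337), the jar lid at (322,97) and the stand foot at about (314,360).

Run:
```python
from h import *
D=np.load("pics/w1.npz");W=cloud(D,D["d"]);h=cv2.cvtColor(D["p"],cv2.COLOR_RGB2HSV)
m=cv2.inRange(h,(0,90,40),(8,255,255))|cv2.inRange(h,(170,90,40),(180,255,255));m[:,340:]=0;m[280:]=0
c=max(cv2.findContours(m,0,2)[0],key=cv2.contourArea)
for z in(.004,.012):
    g=np.array([ray(D,*q[0],z) for q in c]);print("dish",z,circ(g),((g.min(0)+g.max(0))/2).round(4),np.ptp(g,axis=0))
print("dish depth",np.nanmedian(W[230:244,288:300],(0,1)))
w=W[315:362,378:425].reshape(-1,3);w=w[w[:,2]>.117];print("cap",len(w),w.mean(0),((w.max(0)+w.min(0))/2),np.ptp(w,axis=0))
w=W[320:400,265:362].reshape(-1,3);w=w[np.abs(w[:,2]-.012)<.004];print("foot",circ(w),w.min(0),w.max(0))
w=W[400:480,260:360].reshape(-1,3);w=w[(w[:,2]>.12)&(w[:,2]<.13)];print("bar",len(w),w.mean(0))
```

```text
dish 0.004 (array([0.45822079, 0.19414055]), np.float64(0.026061632421986197)) [0.4582 0.194  0.004 ] [5.20584894e-02 5.23130603e-02 5.55111512e-17]
dish 0.012 (array([0.45881183, 0.19662603]), np.float64(0.025498889328040824)) [0.4588 0.1965 0.012 ] [5.09344019e-02 5.11834759e-02 1.11022302e-16]
dish depth [0.45836592 0.1960362  0.00721193]
cap 1447 [0.54283511 0.15242091 0.1208581 ] [0.54310037 0.15092953 0.12022698] [0.03225447 0.03294002 0.00644369]
foot (array([0.47671148, 0.05686633]), np.float64(0.0375765036130924)) [0.43149582 0.02779691 0.0080033 ] [0.52221484 0.10118026 0.01598464]
bar 1103 [0.47377505 0.05899879 0.12370738]
```

Emit:
{"method": "drive_tool", "body": {"increments": [[85, -0.9, 0.65, 0, 0], [85, -0.9, 0.65, 0, 0], [85, -0.82, 0.64, 0, 0], [85, 0, 0, 0, 0]]}}

```text
t: 3.52
ee_pos: [0.5435, 0.1468, 0.2478]
orientation: [-2.225, -2.218, 0.001]
ft_force: [0.1, 1.1, -0.4]
opening: 0.0852
grip_force: 0.0
```

Emit:
{"method": "drive_tool", "body": {"increments": [[85, 0.1, 0, 0.9, 0], [85, 0, 0, 1, 0], [85, 0, 0, 1, 0], [85, 0, 0, 1, 0], [85, 0, 0, 0.9, 0], [85, 0, 0, 0.7, 0], [85, 0, 0, 0, 0], [85, 0, 0, 0, 0]]}}

```text
t: 4.53
ee_pos: [0.543, 0.1519, 0.0839]
orientation: [2.221, 2.221, 0.001]
ft_force: [-0.1, -0.3, -0.1]
opening: 0.0851
grip_force: 0.0
```

Emit:
{"method": "drive_tool", "body": {"increments": [[45, 0, 0, 0, 0], [45, 0, 0, 0, 0], [45, 0, 0, 0, 0], [45, 0, 0, 0, 0], [45, 0, 0, 0, 0], [45, 0, 0, 0, 0]], "squeeze": 40}}

```text
t: 5.28
ee_pos: [0.5434, 0.1515, 0.0846]
orientation: [2.222, 2.22, 0.002]
ft_force: [-2.0, 0.1, 5.4]
opening: 0.0573
grip_force: 41.9
```

Emit:
{"method": "drive_tool", "body": {"increments": [[45, 0, 0, -0.5, 0], [45, 0, 0, -1, 0], [45, 0, 0, -1, 0], [45, 0, 0, -1, 0], [45, 0, 0, -1, 0], [45, 0, 0, -0.9, 0], [45, 0, 0, 0, 0]]}}

```text
t: 6.15
ee_pos: [0.5445, 0.1515, 0.248]
orientation: [2.22, 2.219, 0.008]
ft_force: [0.1, -1.1, -3.1]
opening: 0.0572
grip_force: 43.7
```

Emit:
{"method": "drive_tool", "body": {"increments": [[45, -0.5, -0.2, 0, 0], [45, -1, -0.25, 0, 0], [45, -1, -0.25, 0, 0], [45, -1, -0.25, 0, 0], [45, -1, -0.25, 0, 0], [45, -1, -0.25, 0, 0], [45, -1, -0.25, 0, 0], [45, -1, -0.25, 0, 0], [45, -1, -0.25, 0, 0], [45, -1, -0.25, 0, 0], [45, -1, -0.25, 0, 0], [45, -0.5, -0.1, 0, 0]]}}

```text
t: 7.65
ee_pos: [0.4564, -0.1798, 0.2433]
orientation: [-2.222, -2.216, 0.003]
ft_force: [0.2, 0.4, -2.4]
opening: 0.0571
grip_force: 43.6
```

Run:
```python
from h import *
go(.46,-.178,.0855,0)
```

```text
pos [ 0.4564 -0.1798  0.2433] az -0.14 tilt [ 0.001 -0.004] turn -0.02 shift [0.05 0.14 5.26] t 7.65 F [ 0.2  0.4 -2.4] q [-0.46  0.05  1.94 -0.    1.15 -0.46]
```

Emit:
{"method": "drive_tool", "body": {"increments": [[45, 0, 0, 0.7, 0], [45, 0, 0, 1, 0], [45, 0, 0, 1, 0], [45, 0, 0, 1, 0], [45, 0, 0, 0.8, 0], [45, 0, 0, 0.4, 0], [45, 0, 0, 0.2, 0], [45, 0, 0, 0, 0]]}}

```text
t: 8.65
ee_pos: [0.4589, -0.1788, 0.0924]
orientation: [2.222, 2.221, 0.0]
ft_force: [-0.2, 0.7, -3.1]
opening: 0.0573
grip_force: 43.7
```

Emit:
{"method": "drive_tool", "body": {"increments": [[45, 0, 0, 0.1, 0], [45, 0, 0, 0.08, 0], [45, 0, 0, 0.06, 0], [45, 0, 0, 0, 0]]}}

```text
t: 9.15
ee_pos: [0.4586, -0.1787, 0.085]
orientation: [-2.222, -2.221, 0.0]
ft_force: [-1.0, -0.4, -2.8]
opening: 0.057
grip_force: 43.7
```

Emit:
{"method": "drive_tool", "body": {"increments": [[45, 0, 0, 0.04, 0], [45, 0, 0, 0, 0], [85, 0, 0, 0, 0], [85, 0, 0, 0, 0], [85, 0, 0, 0, 0], [85, 0, 0, 0, 0]]}}

```text
t: 9.9
ee_pos: [0.4588, -0.1788, 0.0838]
orientation: [2.222, 2.221, 0.0]
ft_force: [0.1, -0.3, -0.6]
opening: 0.0848
grip_force: 0.0
```

Emit:
{"method": "drive_tool", "body": {"increments": [[85, 0, 0, -0.5, 0], [85, 0, 0, -1, 0], [85, 0, 0, -1, 0], [85, 0, 0, -1, 0], [85, 0, 0, -1, 0], [85, 0, 0, -1, 0]]}}

```text
t: 10.65
ee_pos: [0.4588, -0.1788, 0.2511]
orientation: [2.221, 2.22, 0.001]
ft_force: [-0.9, -0.1, -0.3]
opening: 0.0851
grip_force: 0.0
```

Run:
```python
from h import *
go(.476,-.03,.25,0)
go(.476,.054,.25,62)
```

```text
pos [ 0.4588 -0.1788  0.2511] az -0.02 tilt [-0.001  0.001] turn -0.0 shift [4.96 0.57 0.03] t 10.65 F [-0.9 -0.1 -0.3] q [-0.46  0.05  1.94  0.    1.16 -0.46]
pos [ 0.4588 -0.1788  0.2511] az -0.02 tilt [-0.001  0.001] turn -9.02 shift [3.14 7.12 0.03] t 10.65 F [-0.9 -0.1 -0.3] q [-0.46  0.05  1.94  0.    1.16 -0.46]
```

Emit:
{"method": "drive_tool", "body": {"increments": [[85, 0.9, 0, 0, 0], [85, 1, 0.1, 0, 0], [85, 1, 0.1, 0, 0], [85, 1, 0.1, 0, 0], [85, 1, 0.1, 0, 0], [85, 1, 0.1, 0, 0], [85, 1, 0.07, 0, 0], [85, 0.86, 0, 0, 0]]}}

```text
t: 11.65
ee_pos: [0.4761, 0.0551, 0.25]
orientation: [2.221, 2.221, 0.002]
ft_force: [-0.6, -0.3, -0.6]
opening: 0.085
grip_force: 0.0
```

Emit:
{"method": "drive_tool", "body": {"increments": [[85, 0, 0, 0, -0.9], [85, 0, 0, 0, -0.9], [85, 0, 0, 0, -0.9], [85, 0, 0, 0, -0.9], [85, 0, 0, 0, -0.9], [85, 0, 0, 0, -0.9], [85, 0, 0, 0, -0.9], [85, 0, 0, 0, -0.9], [85, 0, 0, 0, -0.9], [85, 0, 0, 0, -0.9], [85, 0, 0, 0, 0]]}}

```text
t: 13.02
ee_pos: [0.476, 0.0541, 0.2498]
orientation: [0.765, 3.046, 0.001]
ft_force: [-0.4, -0.4, -0.5]
opening: 0.0851
grip_force: 0.0
```

Run:
```python
from h import *;from rig import robot
go(.476,.054,.25,62)
c=robot.get_calibration("wrist");p,d=robot.grab_frame("wrist");np.savez("pics/w2.npz",p=p,d=d,**c);cv2.imwrite("pics/w2.png",p[:,:,::-1])
W=cloud(c,d).reshape(-1,3);r=np.hypot(W[:,0]-.476,W[:,1]-.054)
w=W[(r<.05)&(W[:,2]>.119)&(W[:,2]<.13)];q=w[:,:2]-w[:,:2].mean(0);e=np.linalg.eigh(q.T@q)[1][:,1]
o=cv2.minAreaRect((w[:,:2]*1000).astype(np.float32));print("bar",len(w),w.mean(0),np.degrees(np.arctan2(e[1],e[0])),o)
p2,d2=robot.grab_frame("top");c2=robot.get_calibration("top")
for n,V in(("wrist",W),("top",cloud(c2,d2).reshape(-1,3))):
    w=V[(np.hypot(V[:,0]-.46,V[:,1]+.178)<.05)&(V[:,2]>.112)&(V[:,2]<.13)]
    if len(w):print(n,"placed cap",len(w),w.mean(0),np.ptp(w,axis=0))
```

```text
pos [0.476  0.0541 0.2498] az 61.79 tilt [-0.001  0.001] turn -0.03 shift [-0.   -0.   -0.01] t 13.03 F [-0.4 -0.4 -0.5] q [ 0.02  0.02  1.97 -0.    1.15 -1.06]
bar 1793 [0.47427755 0.05626205 0.12426235] 152.10850285822366 ((475.8757629394531, 55.28445053100586), (11.717519760131836, 69.2182388305664), 62.22480010986328)
wrist placed cap 1662 [ 0.45824664 -0.17545037  0.11975726] [0.03342157 0.03328748 0.01114041]
top placed cap 197 [ 0.45838669 -0.18134006  0.12065373] [0.03138492 0.03190463 0.01197366]
```

View pics/w2.png

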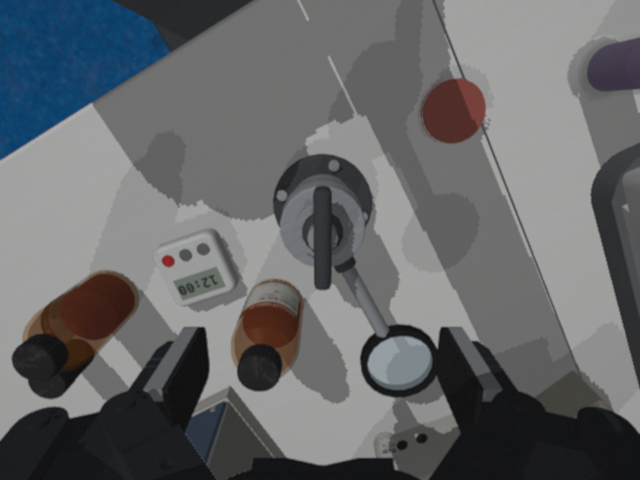

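The bar is clear at (322,235), 69 × 12 mm, closing azimuth 62°. The moved bottle stands upright at left, and the dish is at (453,110).

Emit:
{"method": "drive_tool", "body": {"increments": [[45, 0, 0.03, 0.8, -0.03], [45, 0, 0, 1, 0], [45, 0, 0, 1, 0], [45, 0, 0, 0.8, 0], [45, 0, 0, 0.33, 0], [45, 0, 0, 0, 0]]}}

```text
t: 13.88
ee_pos: [0.4761, 0.0548, 0.1307]
orientation: [-0.759, -3.047, 0.0]
ft_force: [-0.1, -0.7, 0.2]
opening: 0.0451
grip_force: 0.0
```

Emit:
{"method": "drive_tool", "body": {"increments": [[4, 0, 0, 0, 0], [4, 0, 0, 0, 0], [4, 0, 0, 0, 0], [4, 0, 0, 0, 0], [4, 0, 0, 0, 0]], "squeeze": 70}}

```text
t: 14.5
ee_pos: [0.4768, 0.0538, 0.1325]
orientation: [0.757, 3.048, -0.003]
ft_force: [-2.5, -3.4, 4.6]
opening: 0.0094
grip_force: 69.8
```

Run:
```python
from h import *;from rig import robot
go(.476,.055,.132,62);print(robot.state()["torque"])
```

```text
pos [0.4768 0.0538 0.1325] az 62.1 tilt [-0.002 -0.001] turn 0.01 shift [0.04 0.02 0.02] t 14.5 F [-2.5 -3.4  4.6] q [ 0.02  0.18  2.06 -0.    0.9  -1.06]
[-0.56495082  0.37850278 -0.07623603]
```

The opening of 9.4 mm is below the bar's 12 mm and the tool was pushed up, so the grip is on a rounded top edge. I'll grip lower.

Emit:
{"method": "drive_tool", "body": {"increments": [[40, 0, 0, 0, 0], [40, 0, 0, 0, 0], [40, 0, 0, 0.15, 0], [40, 0, 0, 0.15, 0], [40, 0, 0, 0, 0]]}}

```text
t: 15.12
ee_pos: [0.4757, 0.0549, 0.1212]
orientation: [-0.758, -3.047, 0.001]
ft_force: [-0.2, 0.8, -0.0]
opening: 0.0398
grip_force: 0.0
```

Emit:
{"method": "drive_tool", "body": {"increments": [[4, 0, 0, 0, 0], [4, 0, 0, 0, 0], [4, 0, 0, 0, 0], [4, 0, 0, 0, 0], [4, 0, 0, 0, 0]]}}

```text
t: 15.75
ee_pos: [0.4759, 0.0542, 0.1222]
orientation: [-0.757, -3.048, 0.002]
ft_force: [-2.8, -3.7, 5.1]
opening: 0.0172
grip_force: 68.5
```

Run:
```python
from h import *;from rig import robot
go(.476,.055,.122,62);print(robot.state()["torque"])
```

```text
pos [0.4759 0.0542 0.1222] az 62.1 tilt [ 0.    -0.002] turn 0.01 shift [0.01 0.03 0.01] t 15.75 F [-2.8 -3.7  5.1] q [ 0.02  0.2   2.06 -0.    0.88 -1.06]
[-0.8176879   0.59363442  0.02467593]
```

The 17 mm opening means the pads are on the stud. The earlier high grip was on the bar, so I'll go back to it and squeeze harder.

Emit:
{"method": "drive_tool", "body": {"increments": [[40, 0, 0, 0, 0], [40, 0, 0, 0, 0], [40, 0, 0, -0.32, 0], [40, 0, 0.02, 0, 0], [4, 0, 0, 0, 0], [4, 0, 0, 0, 0], [4, 0, 0, 0, 0], [4, 0, 0, 0, 0], [4, 0, 0, 0, 0]], "squeeze": 90}}

```text
t: 16.88
ee_pos: [0.4761, 0.0542, 0.1321]
orientation: [-0.757, -3.048, 0.004]
ft_force: [-1.5, -3.6, 5.4]
opening: 0.0088
grip_force: 88.4
```

Emit:
{"method": "drive_tool", "body": {"increments": [[4, 0, 0, 0, -0.3], [4, 0, 0, 0, -0.5], [4, 0, 0, 0, -0.5], [4, 0, 0, 0, -0.5], [4, 0, 0, 0, 0]]}}

```text
t: 17.5
ee_pos: [0.4761, 0.0543, 0.1321]
orientation: [-0.424, -3.111, 0.003]
ft_force: [-3.2, -3.3, 5.8]
opening: 0.0092
grip_force: 88.5
```

Run:
```python
from h import *;from rig import robot
go(.476,.055,.132,62);print(robot.state()["torque"])
```

```text
pos [0.4761 0.0543 0.1321] az 74.49 tilt [ 0.001 -0.002] turn 1.82 shift [0.01 0.02 0.  ] t 17.5 F [-3.2 -3.3  5.8] q [ 0.02  0.18  2.06 -0.    0.9  -1.27]
[-0.52421943  0.436195    0.0351882 ]
```

Emit:
{"method": "drive_tool", "body": {"increments": [[4, 0, 0, 0, -0.5], [4, 0, 0, 0, -0.5], [4, 0, 0, 0, -0.5], [4, 0, 0, 0, -0.5], [4, 0, 0, 0, -0.5], [4, 0, 0, 0, -0.5], [4, 0, 0, 0, -0.5], [4, 0, 0, 0, -0.5], [4, 0, 0, 0, -0.5], [4, 0, 0, 0, -0.4], [4, 0, 0, 0, 0]]}}

```text
t: 18.88
ee_pos: [0.4761, 0.0546, 0.1324]
orientation: [0.494, -3.1, 0.002]
ft_force: [-3.5, -3.2, 8.0]
opening: 0.0088
grip_force: 88.8
```

Emit:
{"method": "drive_tool", "body": {"increments": [[45, 0, 0, 0, 0], [45, 0, 0, 0, 0], [45, 0, 0, -0.8, 0], [45, 0, 0, -1, 0], [85, 0, 0, -1, 0], [85, 0, 0, -1, 0], [85, 0, 0, -0.2, 0], [85, 0, 0, 0, 0]]}}

```text
t: 19.88
ee_pos: [0.4764, 0.0554, 0.2511]
orientation: [0.495, -3.102, -0.0]
ft_force: [-0.7, -0.4, -0.1]
opening: 0.0849
grip_force: 0.0
```

```bash
cat >> h.py <<'E'
def look(name):
    from rig import robot
    c=robot.get_calibration("wrist");p,d=robot.grab_frame("wrist");np.savez(f"pics/{name}.npz",p=p,d=d,**c);cv2.imwrite(f"pics/{name}.png",p[:,:,::-1])
    W=cloud(c,d).reshape(-1,3);r=np.hypot(W[:,0]-.476,W[:,1]-.055)
    w=W[(r<.05)&(W[:,2]>.119)&(W[:,2]<.13)];print("bar",len(w),cv2.minAreaRect((w[:,:2]*1000).astype(np.float32)))
    w=W[(r>.045)&(r<.178)&(W[:,2]>.065)&(W[:,2]<.088)]
    if len(w)>20:
        print("arm pts",len(w),w.mean(0));f=w[np.hypot(w[:,0]-.476,w[:,1]-.055)>.11]
        if len(f)>20:print("lens",cv2.minEnclosingCircle((f[:,:2]*1000).astype(np.float32)),"z",np.median(f[:,2]))
    h=cv2.cvtColor(p,cv2.COLOR_RGB2HSV);m=cv2.inRange(h,(0,90,40),(8,255,255))|cv2.inRange(h,(170,90,40),(180,255,255))
    for k in cv2.findContours(m,0,2)[0]:
        if cv2.contourArea(k)>300:
            g=np.array([ray(c,*q[0],.008) for q in k]);print("red",circ(g))
E
python3 - <<'E'
from h import *
go(.476,.055,.25,62);look("w3")
E
```

```text
pos [0.4764 0.0554 0.2511] az 108.13 tilt [0. 0.] turn 6.71 shift [ 0.01 -0.02  0.04] t 19.88 F [-0.7 -0.4 -0.1] q [ 0.02  0.02  1.96  0.    1.16 -1.86]
bar 1751 ((475.2976989746094, 55.29279327392578), (68.76276397705078, 11.668216705322266), 17.790637969970703)
arm pts 6393 [0.59046674 0.0420219  0.08019521]
lens ((582.6644287109375, 11.164050102233887), 89.26862335205078) z 0.07967793642125236
red (array([ 0.56003586, -0.04231879]), np.float64(0.019828432760534212))
red (array([0.45733842, 0.19312596]), np.float64(0.02622131203272865))
red (array([ 0.46408781, -0.19307859]), np.float64(0.03298519000026614))
```

Emit:
{"method": "drive_tool", "body": {"increments": [[85, 0, 0, 0, 1], [85, 0, 0, 0, 1], [85, 0, 0, 0, 1], [85, 0, 0, 0, 1], [85, 0, 0, 0, 1], [85, 0, 0, 0, 1], [85, 0, 0, 0, 1], [85, 0, 0, 0, 1], [85, 0, 0, 0, 1], [85, 0, 0, 0, 1], [85, 0, 0, 0, 1], [85, 0, 0, 0, 1]]}}

```text
t: 21.42
ee_pos: [0.4754, 0.0553, 0.2494]
orientation: [-1.677, -2.653, 0.003]
ft_force: [0.1, -0.2, 0.2]
opening: 0.0852
grip_force: 0.0
```

Emit:
{"method": "drive_tool", "body": {"increments": [[85, 0, 0, 0, 1], [85, 0, 0, 0, 1], [85, 0, 0, 0, 1], [85, 0, 0, 0, 1], [85, 0, 0, 0, 1], [85, 0, 0, 0, 1], [85, 0, 0, 0, 1], [85, 0, 0, 0, 1], [85, 0, 0, 0, 1], [85, 0, 0, 0, 1], [85, 0, 0, 0, 1], [85, 0, 0, 0, 1]]}}

```text
t: 22.92
ee_pos: [0.4754, 0.0553, 0.2494]
orientation: [-3.012, -0.889, 0.006]
ft_force: [0.1, -0.2, -0.4]
opening: 0.0849
grip_force: 0.0
```

Emit:
{"method": "drive_tool", "body": {"increments": [[60, 0, 0, 0, 1], [60, 0, 0, 0, 1], [60, 0, 0, 0, 1], [60, 0, 0, 0, 1], [60, 0, 0, 0, 0.8], [60, 0, 0, 0, 0]]}}

```text
t: 23.68
ee_pos: [0.4755, 0.0553, 0.2497]
orientation: [3.142, 0.005, -0.005]
ft_force: [0.4, -0.1, -0.0]
opening: 0.06
grip_force: 0.0
```

Run:
```python
from h import *
go(.561,.055,.082,-90)
D=np.load("pics/w3.npz");W=cloud(D,D["d"]).reshape(-1,3)
w=W[(W[:,0]>.52)&(W[:,0]<.57)&(abs(W[:,1]-.055)<.02)&(W[:,2]>.065)&(W[:,2]<.09)];print("rod",len(w),w.mean(0),np.ptp(w,axis=0))
w=W[(W[:,0]>.575)&(W[:,0]<.66)&(abs(W[:,1]-.055)<.045)&(W[:,2]>.07)&(W[:,2]<.09)];print("lens",cv2.minEnclosingCircle((w[:,:2]*1000).astype(np.float32)))
```

```text
pos [0.4755 0.0553 0.2497] az -89.82 tilt [-0.003  0.   ] turn 0.03 shift [2.87 0.01 5.58] t 23.68 F [ 0.4 -0.1 -0. ] q [0.02 0.02 1.96 0.   1.16 1.59]
rod 809 [0.54446521 0.05518327 0.08200745] [0.04970343 0.01200912 0.00815692]
lens ((612.685546875, 54.95820617675781), 37.682132720947266)
```

Emit:
{"method": "drive_tool", "body": {"increments": [[40, 0.9, 0, 0, 0], [40, 1, 0, 0.5, 0], [40, 0.95, 0, 0.9, 0], [40, 0, 0, 1, 0], [40, 0, 0, 1, 0], [40, 0, 0, 1, 0], [40, 0, 0, 0.8, 0], [40, 0, 0, 0.38, 0], [40, 0, 0, 0, 0]]}}

```text
t: 24.8
ee_pos: [0.5611, 0.0555, 0.083]
orientation: [3.142, 0.004, -0.004]
ft_force: [-0.3, -0.3, 0.2]
opening: 0.0399
grip_force: 0.0
```

Emit:
{"method": "drive_tool", "body": {"increments": [[4, 0, 0, 0, 0], [4, 0, 0, 0, 0], [4, 0, 0, 0, 0], [4, 0, 0, 0, 0], [4, 0, 0, 0, 0]], "squeeze": 20}}

```text
t: 25.42
ee_pos: [0.5633, 0.0555, 0.0851]
orientation: [3.141, 0.003, 0.004]
ft_force: [1.5, -1.1, 2.8]
opening: 0.0109
grip_force: 21.8
```

Run:
```python
from h import *
go(.561,.055,.082,-90)
```

```text
pos [0.5633 0.0555 0.0851] az -89.88 tilt [0.003 0.   ] turn 0.02 shift [-0.08  0.02  0.1 ] t 25.43 F [ 1.5 -1.1  2.8] q [ 0.02  0.4   1.88 -0.    0.85  1.59]
```

Emit:
{"method": "drive_tool", "body": {"increments": [[4, -0.003, -0.136, 0, -0.4], [4, -0.013, -0.272, 0, -0.8], [4, -0.013, -0.272, 0, -0.8], [4, -0.013, -0.272, 0, -0.8], [4, -0.013, -0.272, 0, -0.8], [4, -0.013, -0.272, 0, -0.8]]}}

```text
t: 26.18
ee_pos: [0.5519, 0.0984, 0.085]
orientation: [3.029, 0.827, 0.005]
ft_force: [1.7, -1.3, 3.0]
opening: 0.011
grip_force: 21.8
```

Run:
```python
from h import *
from rig import robot
go(.561,.055,.082,-90);p=robot.state()["ee_pos"];print(np.hypot(p[0]-.476,p[1]-.055),np.degrees(np.arctan2(p[1]-.055,p[0]-.476)),robot.state()["opening"])
```

```text
pos [0.5519 0.0984 0.085 ] az -59.45 tilt [0.003 0.002] turn 4.44 shift [0.3  1.45 0.1 ] t 26.18 F [ 1.7 -1.3  3. ] q [ 0.1   0.4   1.89 -0.    0.85  1.14]
0.08741236711908464 29.7431903483265 0.010968008756911273
```

Emit:
{"method": "drive_tool", "body": {"increments": [[4, -0.013, -0.272, 0, -0.8], [4, -0.013, -0.272, 0, -0.8], [4, -0.013, -0.272, 0, -0.8], [4, -0.013, -0.272, 0, -0.8], [4, -0.013, -0.272, 0, -0.8], [4, -0.013, -0.272, 0, -0.8], [4, -0.013, -0.272, 0, -0.8], [4, -0.013, -0.272, 0, -0.8], [4, -0.013, -0.272, 0, -0.8], [4, -0.013, -0.272, 0, -0.8], [4, -0.013, -0.272, 0, -0.8], [4, -0.01, -0.2, 0, -0.6]]}}

```text
t: 27.68
ee_pos: [0.4702, 0.1417, 0.0849]
orientation: [-2.122, -2.316, -0.006]
ft_force: [0.3, 4.5, 3.6]
opening: 0.0109
grip_force: 21.9
```

Emit:
{"method": "drive_tool", "body": {"increments": [[4, -0.004, -0.119, 0, -0.35], [4, 0, 0, 0, 0], [4, 0, 0, 0, 0]]}}

```text
t: 28.05
ee_pos: [0.4663, 0.1413, 0.0849]
orientation: [-2.075, -2.357, -0.004]
ft_force: [-1.1, 5.4, 5.0]
opening: 0.0106
grip_force: 21.9
```

Run:
```python
from h import *
from rig import robot
go(.458,.1945,.082);p=robot.state()["ee_pos"];print(np.hypot(p[0]-.476,p[1]-.055),np.degrees(np.arctan2(p[1]-.055,p[0]-.476)),robot.state()["opening"])
p,d=robot.grab_frame("top");c=robot.get_calibration("top");W=cloud(c,d).reshape(-1,3)
w=W[(np.hypot(W[:,0]-.458,W[:,1]-.192)<.05)&(W[:,2]>.068)&(W[:,2]<.095)];print("lens",len(w),np.median(w,0),cv2.minEnclosingCircle((w[:,:2]*1000).astype(np.float32)))
cv2.imwrite("pics/top1.png",cv2.resize(p[180:300,220:380,::-1],(800,600),interpolation=cv2.INTER_CUBIC))
```

```text
pos [0.4663 0.1413 0.0849] az 7.29 tilt [0.003 0.001] turn 0.0 shift [ 1.79 -0.05  0.1 ] t 28.05 F [-1.1  5.4  5. ] q [0.2  0.28 2.06 0.   0.8  0.07]
0.08688075629497452 96.39089073382524 0.01062973935273645
lens 51 [0.4307046  0.18537069 0.08085917] ((432.64447021484375, 186.71481323242188), 18.3439884185791)
```

View pics/top1.png

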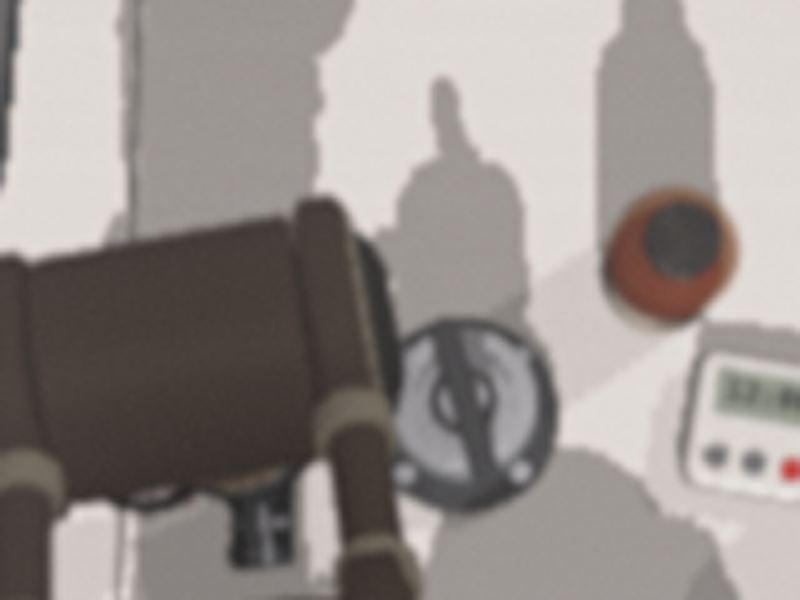

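The robot hides the lens in this view. The stand and timer are undisturbed. I'll release, rise and look with the wrist camera.

Emit:
{"method": "drive_tool", "body": {"increments": [[30, 0, 0, 0, 0], [30, 0, 0, 0, 0], [30, 0, 0, 0, 0], [40, 0, 0, -0.5, 0], [40, 0, 0, -1, 0], [40, 0, 0, -1, 0], [40, 0, 0, -1, 0], [60, -0.7, 0, -1, 0], [60, -1, 0, -1, 0], [60, -0.9, 0, 0, 0], [60, -0.3, 0, 0, 0], [60, 0, 0, 0, 0]]}}

```text
t: 29.6
ee_pos: [0.477, 0.0533, 0.2491]
orientation: [-2.074, -2.358, 0.0]
ft_force: [0.5, -0.3, 0.3]
opening: 0.0596
grip_force: 0.0
```

Run:
```python
from h import *
from rig import robot
go(.476,.055,.25,-72.2);look("w4")
D=np.load("pics/w4.npz");W=cloud(D,D["d"]).reshape(-1,3);r=np.hypot(W[:,0]-.476,W[:,1]-.055)
w=W[(r>.1)&(r<.2)&(W[:,1]>.1)&(W[:,2]>.07)&(W[:,2]<.09)];print("lens",len(w),circ(w))
w=W[(r>.045)&(r<.1)&(W[:,1]>.09)&(W[:,2]>.074)&(W[:,2]<.09)];print("rod",len(w),w.mean(0));q=w[:,:2]-w[:,:2].mean(0);e=np.linalg.eigh(q.T@q)[1][:,1];print(np.degrees(np.arctan2(e[1],e[0])))
```

```text
pos [0.477  0.0533 0.2491] az 7.33 tilt [ 0.001 -0.001] turn 11.57 shift [-0.01 -0.07 -0.03] t 29.6 F [ 0.5 -0.3  0.3] q [ 0.02  0.02  1.96  0.    1.15 -0.11]
bar 1892 ((476.2574768066406, 54.989723205566406), (69.84834289550781, 12.645614624023438), 17.521120071411133)
arm pts 8908 [0.47043455 0.15428085 0.08017932]
lens ((475.9981994628906, 75.16297912597656), 132.4823760986328) z 0.0795294699957409
red (array([ 0.45935206, -0.19820701]), np.float64(0.036774641715006454))
red (array([ 0.5552276 , -0.05042399]), np.float64(0.025670107399511543))
lens 6550 (array([0.46169644, 0.18565441]), np.float64(0.021323631205047253))
rod 1431 [0.46864977 0.12795379 0.08177208]
97.00090758773884
```

View pics/w4.png

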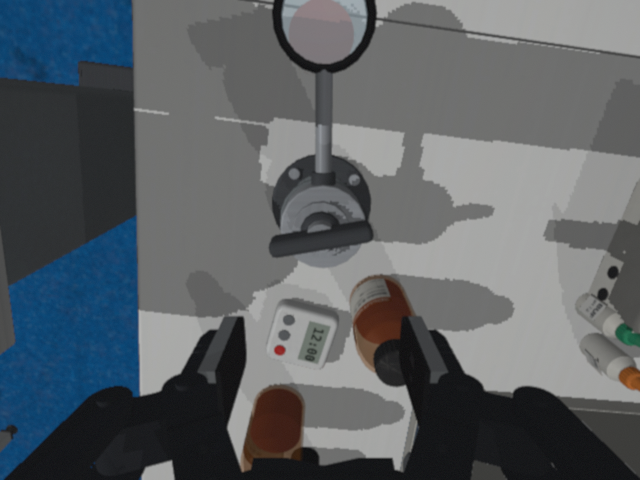

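The lens ring at (324,20) frames the red dish at (322,30). Allowing for parallax, the lateral error is about 1 mm. Now I'll turn to the bar and tighten.

Emit:
{"method": "drive_tool", "body": {"increments": [[60, 0, 0, 0, 1], [60, 0, 0, 0, 1], [60, 0, 0, 0, 1], [60, 0, 0, 0, 1], [60, 0, 0, 0, 1], [60, 0, 0, 0, 1], [60, 0, 0, 0, 1], [60, 0, 0, 0, 1], [60, 0, 0, 0, 1], [60, 0, 0, 0, 1], [60, 0, 0, 0, 1], [60, 0, 0, 0, 0.58]]}}

```text
t: 31.15
ee_pos: [0.4768, 0.0546, 0.2485]
orientation: [-3.103, -0.484, 0.002]
ft_force: [0.6, -0.2, -0.0]
opening: 0.06
grip_force: 0.0
```

Run:
```python
from h import *
from rig import robot
go(.476,.055,.131,-72.4);look("w5")
p,d=robot.grab_frame("top");c=robot.get_calibration("top");W=cloud(c,d).reshape(-1,3)
w=W[(np.hypot(W[:,0]-.458,W[:,1]-.192)<.045)&(W[:,2]>.068)&(W[:,2]<.095)];print("lens",len(w),np.median(w,0),cv2.minEnclosingCircle((w[:,:2]*1000).astype(np.float32)))
cv2.imwrite("pics/top2.png",p[:,:,::-1])
```

```text
pos [0.4768 0.0546 0.2485] az -72.29 tilt [-0.001 -0.001] turn 0.02 shift [-0.01 -0.02  3.92] t 31.15 F [ 0.6 -0.2 -0. ] q [0.02 0.03 1.96 0.   1.15 1.28]
bar 1788 ((476.6730041503906, 54.74184036254883), (69.03174591064453, 11.63077163696289), 17.438350677490234)
arm pts 9134 [0.47155339 0.16330406 0.08032964]
lens ((508.3560791015625, 89.78532409667969), 148.427734375) z 0.07961319656798478
red (array([ 0.4537093 , -0.19690748]), np.float64(0.034972331445412355))
red (array([0.46843227, 0.18755927]), np.float64(0.016317893042653082))
red (array([ 0.54669817, -0.04313638]), np.float64(0.026166398040044107))
lens 728 [0.46044958 0.19213109 0.07955945] ((460.4241027832031, 190.7800750732422), 33.848445892333984)
```

Emit:
{"method": "drive_tool", "body": {"increments": [[45, 0, 0, 0.8, 0.02], [45, 0, 0, 1, 0], [45, 0, 0, 1, 0], [45, 0, 0, 0.8, 0], [45, 0, 0, 0.32, 0], [45, 0, 0, 0, 0], [4, 0, 0, 0, 0], [4, 0, 0, 0, 0], [4, 0, 0, 0, 0], [4, 0, 0, 0, 0], [4, 0, 0, 0, 0], [4, 0, 0, 0, 0]], "squeeze": 90}}

```text
t: 32.75
ee_pos: [0.478, 0.0546, 0.1331]
orientation: [-3.102, -0.48, -0.003]
ft_force: [-1.2, 4.7, 6.9]
opening: 0.0084
grip_force: 88.4
```

Emit:
{"method": "drive_tool", "body": {"increments": [[4, 0, 0, 0, 0.3], [4, 0, 0, 0, 0.5], [4, 0, 0, 0, 0.5], [4, 0, 0, 0, 0.5], [4, 0, 0, 0, 0.5], [4, 0, 0, 0, 0.5], [4, 0, 0, 0, 0.5], [4, 0, 0, 0, 0.5], [4, 0, 0, 0, 0.5], [4, 0, 0, 0, 0.5]]}}

```text
t: 34.0
ee_pos: [0.4779, 0.0535, 0.1328]
orientation: [3.113, -0.42, 0.002]
ft_force: [-0.7, 0.8, 4.4]
opening: 0.0088
grip_force: 88.3
```

Run:
```python
from h import *
from rig import robot
go(.476,.055,.131,-117.8);s=robot.state();print(s["torque"],s["opening"],s["grip_force"])
```

```text
pos [0.4779 0.0535 0.1328] az -105.37 tilt [ 0.001 -0.   ] turn 1.81 shift [-0.08 -0.01  0.06] t 34.0 F [-0.7  0.8  4.4] q [ 0.02  0.18  2.06 -0.    0.9   1.86]
[0.06798324 0.22639279 0.29788646] 0.008777446194574032 88.34138631820679
```

Emit:
{"method": "drive_tool", "body": {"increments": [[4, 0, 0, 0, 0.5], [4, 0, 0, 0, 0.5], [4, 0, 0, 0, 0.5], [4, 0, 0, 0, 0.33], [4, 0, 0, 0, 0], [4, 0, 0, 0, 0]]}}

```text
t: 34.75
ee_pos: [0.4778, 0.053, 0.1327]
orientation: [3.049, -0.755, 0.002]
ft_force: [-2.5, -0.6, 5.7]
opening: 0.0086
grip_force: 88.7
```

Emit:
{"method": "drive_tool", "body": {"increments": [[45, 0, 0, 0, 0], [45, 0, 0, 0, 0], [45, 0, 0, 0, 0], [45, 0, 0, -0.8, 0], [45, 0, 0, -1, 0], [85, 0, 0, -1, 0], [85, 0, 0, -1, 0], [85, 0, 0, -0.2, 0], [85, 0, 0, 0, 0]]}}

```text
t: 35.88
ee_pos: [0.4772, 0.0534, 0.2512]
orientation: [3.049, -0.758, -0.0]
ft_force: [-0.7, -0.4, -0.3]
opening: 0.0848
grip_force: 0.0
```

Run:
```python
from h import *
from rig import robot
go(.476,.055,.25,-117.8);look("w6")
p,d=robot.grab_frame("top");c=robot.get_calibration("top");W=cloud(c,d).reshape(-1,3)
w=W[(np.hypot(W[:,0]-.458,W[:,1]-.192)<.045)&(W[:,2]>.068)&(W[:,2]<.095)];print("lens",len(w),np.median(w,0),cv2.minEnclosingCircle((w[:,:2]*1000).astype(np.float32)))
cv2.imwrite("pics/top3.png",cv2.resize(p[180:300,170:330,::-1],(800,600),interpolation=cv2.INTER_CUBIC))
```

```text
pos [0.4772 0.0534 0.2512] az -117.94 tilt [-0.  0.] turn -0.02 shift [-0.06 -0.03  0.04] t 35.88 F [-0.7 -0.4 -0.3] q [0.02 0.02 1.96 0.   1.16 2.08]
bar 1750 ((476.58099365234375, 54.74871063232422), (11.846664428710938, 68.80972290039062), 62.5362663269043)
arm pts 5588 [0.47371629 0.16143126 0.08058853]
lens ((507.34515380859375, 83.17240142822266), 153.10940551757812) z 0.07956276925392583
red (array([0.46963794, 0.18533706]), np.float64(0.017507845011715227))
red (array([ 0.45341217, -0.19321801]), np.float64(0.03373073824165825))
red (array([ 0.54514962, -0.0382604 ]), np.float64(0.023185626046718703))
lens 742 [0.4603991  0.19197256 0.0792777 ] ((460.2534484863281, 190.82106018066406), 33.95981216430664)
```

View pics/top3.png

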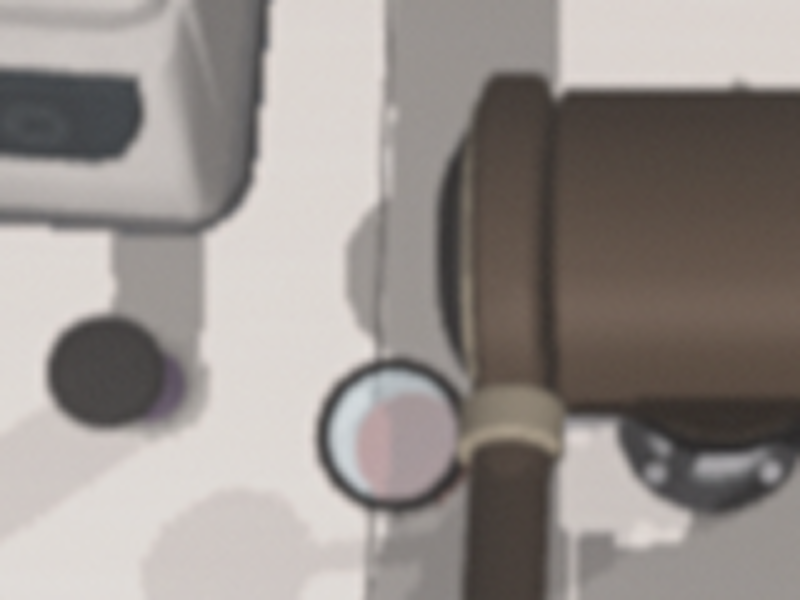

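The lens sits over the dish; the offset in this view is parallax, and by rays the two centres agree within about 3 mm. The bar is back within 0.3° of where I found it, the arm did not move while tightening, and the gripper is clear.

```bash
python3 -c "
from rig import robot
print(robot.close_job())"
```

```text
the job is handed in; nothing more can be done
None
```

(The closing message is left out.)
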